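# Comb into the wide gel casting clamp, front plate held shut

## Robot

A 7-joint arm with a two-finger parallel gripper is mounted at the origin on a cart in front of the work surface, level with it; the furniture and walls round the work are solid. World frame = base frame: x ahead of the robot, y to its left, z up, the work surface at z = 0. Lengths are in m, angles in degrees, forces in N, time in s.
With the tool pointing down it reaches from about 0.35 to 0.775 m from the base axis. Payload 3.1 kg.
Tool frame: the origin (TCP) lies on the centre line of the jaws, within the pads' length; the fingertips stand 17 mm ahead of it and the grasp point (between the pads) lies 2 mm behind it (robot.tip_reach is the distance from the TCP to the fingertips, in m); z points along the fingers, y is the direction in which the jaws open and shut (so a half turn about z gives the same grasp; the last joint's range is limited). The gripper opens to 85 mm and grips with 20 to 120 N. Pads are 22 mm wide; open, the fingers measure 114 mm over their backs; the gripper's body (76 mm by 85 mm) begins 54 mm behind the grasp point. The pads swing forward as they close: fully open they stand 13 mm farther back than shut.
Start: joints at [43.447, 17.813, 0.802, 86.603, -0.252, 75.585, -1.558], TCP at [0.383, -0.395, 0.222] pointing down, gripper open.
Joint ranges: [-154.91, 154.91], [-16.99, 109.72], [-72.82, 74.43], [7.12, 147.25], [-82.49, 262.49], [11.32, 116.49], [-174.64, 174.64]. Speed limits (degrees/s): [159.86, 159.86, 180, 180, 180, 180, 180].

## Interface

Orientations are given as [roll, pitch, yaw] about the fixed x, y, z axes, in that order (R = Rz(yaw) Ry(pitch) Rx(roll)).
In Python, from station import robot, fingers, vision, workorder, recognise gives the robot as it stands. Calls block until the motion is done:
- robot.move_to(position, orientation): joint-space move of the TCP to a pose.
- robot.line_to(position, orientation=None, velocity=0.15, f_stop=None): straight line of the TCP; orientation=None keeps the orientation; velocity is the mean speed in m/s. With f_stop (N) it stops when the force on the tool has changed by that much, and returns True; else False.
- robot.move_j(angles): joint-space move.
- fingers.gripper_to(opening, force=None): opening from 0.0 (shut) to 1.0 (fully open); force is the grip in N (None keeps the last); returns when the fingers have stopped.
- robot.pause(seconds).
- robot.inverse_kinematics(position, orientation): joint angles nearest the present ones, or None.
- vision.grab_frame(name): name is "scene" or "top" or "wrist"; returns the picture (420x560x3 uint8, red, green, blue); there is no depth.
- vision.calibration(name): a dict with "mtx" (3x3 intrinsics, pixels), "k1" (the pictures are not rectified: a ray, as slopes to the right and down, at radius r is drawn at 1 + k1 r^2 times it, then the intrinsics apply), "extrinsics" (4x4, takes a point from world to camera coordinates); the wrist camera has in their place "T_tool_cam" (4x4, takes a point from camera to tool coordinates, whose origin is the TCP and whose axes are the flange's). Camera axes: x right, y up, looking along -z (the intrinsics and any distortion apply to the point x, -y, -z); pixel columns grow to the right and rows downward; lengths in m; the calibration is good to about 2 mm. A picture is of the moment at which its call begins: read the wrist's pose just before it. calibration takes no time and is no camera call.
A pose or a line that the arm cannot do raises robot.PlanningError and nothing moves.
- workorder.close_job(): hands the job in, once; it reports no verdict.
Trained networks look in the newest picture that a camera, given by its name, has taken for a name from the list of things; names that differ only in an ending like _2 or _b are one class to them, and where a whole thing is asked for, a point or a joint stands for the part that bears it (a point fixed in the world has none). Each returns a list of dicts, best first, with "p" (0 to 1); they miss things now and then, are a little off and sometimes report something else, mostly with a low value. They report only what shows in the picture. A call takes as long as a camera call.
- recognise(label, camera): "rect" ([centre column, centre row, width, height] in pixels, round what is visible of it).
Readings, each from a call of its own:
- robot.current_time_s(): time.
- robot.current_joint_positions(): joint angles.
- robot.current_dq(): joint speeds.
- robot.current_joint_torque(): joint torques, N m.
- robot.current_tool_pos(): TCP position.
- robot.current_eef_rot(): TCP orientation.
- robot.current_contact_force(): force on the tool from outside, world axes, zero at the start.
- robot.current_torque(): the same for the moment, N m.
- robot.current_finger_gap(): opening from 0.0 (shut) to 1.0 (fully open).
Only numpy, scipy, OpenCV 4.12 (cv2) and the standard library are available. Lean on these libraries where they do the work, as an engineer would, in place of code of your own. Each camera call takes 0.05 s, during which the arm holds its last target.

## Task

Lower the gel comb from its rack into the gap of whichever casting clamp is wide enough, without forcing it into the narrow one, until its shoulders rest on the side spacers, and let go of it. Then press that clamp's sprung front plate flush against its side spacers, without straining the glass, and finish while still holding it shut, so that I can put the clips on. Leave the other things alone.

Things in the scene. Friction and masses are not known exactly. Their poses are not given: they have to be found in the camera images.
- comb: grey gel comb, upright in a rack slot at the start. Origin: middle of its shoulder bar's underside; z up, x across its thickness, y along its width. Below: toothed blade 62 wide (y), 5 thick (x), 40 deep, lower edge rounded. Above: shoulder bar 88 (y) x 8 (x) x 8 high, and on its middle a grip tab 36 wide (y), 8 thick (x), reaching from 8 to 33 above the origin. 35 g
- comb_rack: white slotted block 64 (x) x 116 (y) x 50 high, fixed. Origin: centre of its underside. Two slots 8 wide (x), 69 long (y), 44 deep at x = -14 and +14; the comb stands in the one at x = -14, its shoulders on the block's top
- clamp_wide: casting clamp with the wide gap, fixed. Origin: underside, below the back glass's front face. x from front plate to back glass, y along the plates, z up. Foot 84 (x) x 122 (y), 17 high. Back glass 90 wide, x 0 to 5, rounded top at 91; bar behind its top, x 5 to 11, z 79 to 90. White side spacers, x -7.5 to 0, y +-36 to +-43, tops at 93 (highest part). Shut, the top bars span x -18.5 to 11
- gap_wide (a point): middle of the wide clamp's gap mouth, level with the side spacers' tops (93 above the bench), 3.75 in front of the back glass; axes as the clamp's. Gap 72 long (y) between the spacers, 7.5 wide (x) when shut, about 12 at the top when the plate leans, the extra on the -x side. Comb home: its origin here, upright, its y along this y (either way round)
- hinge_wide (a joint): lean of the wide clamp's front plate about a pin along its foot, 24 above the bench. 0: shut, flush on the side spacers; 0.07 rad: leaning open toward the clamp's -x, where a spring holds it. Its spring gives 3.3 N at the top bar when shut; let go, it springs open again
- plate_wide: wide clamp's hinged front plate: glass 90 wide, 5 thick, in a grey frame with a top bar 96 long (y), 11 high, 6 deep. Origin: on the hinge pin, 24 above the bench; when shut its axes are the clamp's. A push kept up at 5 to 40 N on the top bar toward +x (aim 2 to 4 past shut), or a pinch of the front and back top bars from above, holds it shut; over 70 N strains the glass
- bar_wide (a point): middle of the outer (-x) face of that front plate's top bar, 84.5 above the bench when shut; the bar reaches 5.5 above and below it; moves with the plate
- clamp_narrow: second clamp of the same build and axes, fixed, but with side spacers only 3 thick: its gap is at most 4 wide at the top, too narrow for the comb. Sandwich 25 across x (x -14 to 11). Which clamp stands left or right varies
- gap_narrow (a point): centre of the gap mouth of the narrow clamp, 93 above the bench
- clip_1: black and steel spring clip 50 x 32 x 14 lying on the bench, to be left alone; origin at its underside
- clip_2: a second such clip, to be left alone
- beaker: white plastic beaker, 66 across, 77 high, standing; leave alone
- sample_jar: white capped jar, 62 across, 90 high, standing by the beaker at the left; leave alone
- timer: white bench timer 66 x 66 x 20; leave alone
- pipette: pipette 246 long lying on the bench; leave alone
- wash_bottle: white squeeze bottle with a spout, 62 across, 206 high, standing; leave alone
- dish: flat round lidded dish, 88 across, 15 high; leave alone

How it is judged:
By the outcome, as a careful person would: the job done as asked, in the order asked, and still so for the second after the job is handed in, while the arm keeps its last pose, push and grip.
It also fails if it takes over 42 s, if anything falls off the work surface, if the arm or the gripper's body presses on something with over 40 N, if the wrist force passes 120 N, or if a joint passes its speed limit or range.

## Working session

There is one attempt and no reset: what is moved stays moved. The work goes in short steps, each a Python script; the robot and the scene stay as the last script left them, time stands still between calls to the robot, and variables do not carry over. Pictures are saved under pics/ and viewed, and the job is handed in when it is done.

```bash
mkdir -p pics; ls
cat > a.py <<'E'
from station import robot, fingers, vision, workorder, recognise
import cv2,json
for c in ["scene","top","wrist"]:
    im=vision.grab_frame(c); cv2.imwrite(f"pics/{c}0.png",im[:,:,::-1])
    for l in ["comb","comb_rack","clamp_wide","clamp_narrow","plate_wide"]:
        r=recognise(l,c); print(c,l,[([round(v) for v in q["rect"]],round(q["p"],2)) for q in r[:3]])
    k=vision.calibration(c); print({a:(b.round(4).tolist() if hasattr(b,'round') and not isinstance(b,float) else b) for a,b in k.items()})
print(robot.current_time_s(), robot.current_eef_rot(), robot.current_tool_pos())
E
python3 a.py
```

```text
pics
scene comb [([321, 253, 35, 23], 0.67)]
scene comb_rack [([257, 230, 65, 59], 0.71), ([315, 263, 69, 67], 0.68)]
scene clamp_wide [([257, 230, 66, 59], 0.81), ([218, 166, 38, 83], 0.33)]
scene clamp_narrow [([320, 184, 58, 54], 0.82)]
scene plate_wide [([261, 224, 43, 36], 0.6)]
{'mtx': [[444.7225, 0.0, 286.1366], [0.0, 444.7225, 207.0629], [0.0, 0.0, 1.0]], 'k1': 0.04867581397056222, 'extrinsics': [[-0.6075, -0.7943, 0.0006, 0.3821], [0.454, -0.3466, 0.8209, -0.2822], [-0.6518, 0.4989, 0.5711, -0.6435], [0.0, 0.0, 0.0, 1.0]]}
top comb [([257, 260, 33, 6], 0.66)]
top comb_rack [([254, 256, 48, 30], 0.81)]
top clamp_wide [([244, 197, 53, 41], 0.57), ([316, 229, 9, 15], 0.28)]
top clamp_narrow [([330, 180, 53, 37], 0.7), ([242, 206, 41, 14], 0.26)]
top plate_wide [([240, 205, 42, 14], 0.7)]
{'mtx': [[428.8844, 0.0, 273.7817], [0.0, 428.8844, 203.2679], [0.0, 0.0, 1.0]], 'k1': 0.0330462497269255, 'extrinsics': [[0.0106, -0.9998, -0.0152, 0.0473], [0.9984, 0.0097, 0.0549, -0.5498], [-0.0547, -0.0158, 0.9984, -1.0793], [0.0, 0.0, 0.0, 1.0]]}
wrist comb []
wrist comb_rack []
wrist clamp_wide []
wrist clamp_narrow []
wrist plate_wide []
{'mtx': [[317.7964, 0.0, 280.7373], [0.0, 317.7964, 209.2901], [0.0, 0.0, 1.0]], 'k1': -0.0021573165323993102, 'T_tool_cam': [[-0.0001, 0.945, 0.3269, 0.0844], [1.0, 0.0002, -0.0003, -0.001], [-0.0003, 0.3269, -0.945, -0.1524], [0.0, 0.0, 0.0, 1.0]]}
0.9 [1.79997198e+02 2.31170714e-03 4.41681011e+01] [ 0.38320163 -0.39455237  0.22182767]
```

View pics/scene0.png

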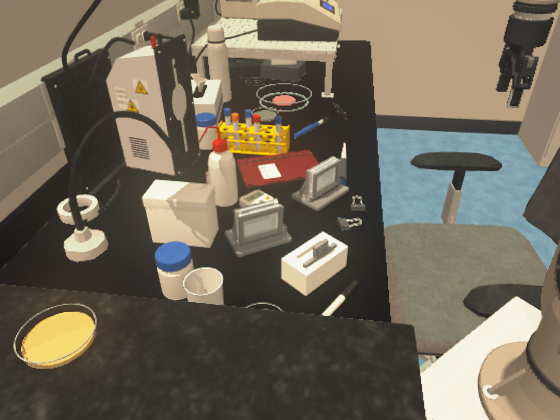

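View pics/top0.png

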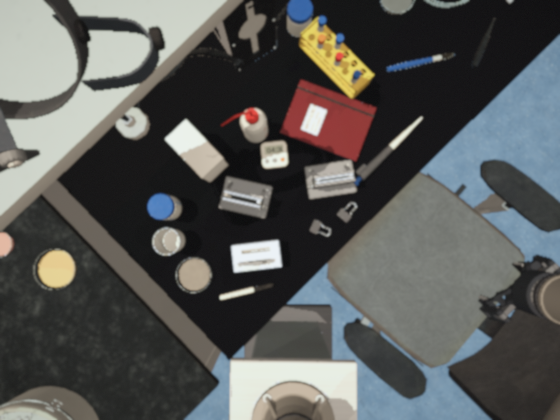

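```bash
python3 -c "
import cv2
a=cv2.imread('pics/top0.png')[150:290,200:380];cv2.imwrite('pics/topz.png',cv2.resize(a,None,fx=4.4,fy=4.2,interpolation=2))
a=cv2.imread('pics/scene0.png')[130:310,200:380];cv2.imwrite('pics/scz.png',cv2.resize(a,None,fx=3.3,fy=3.3,interpolation=2))"
```

```text
(no output)
```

View pics/topz.png

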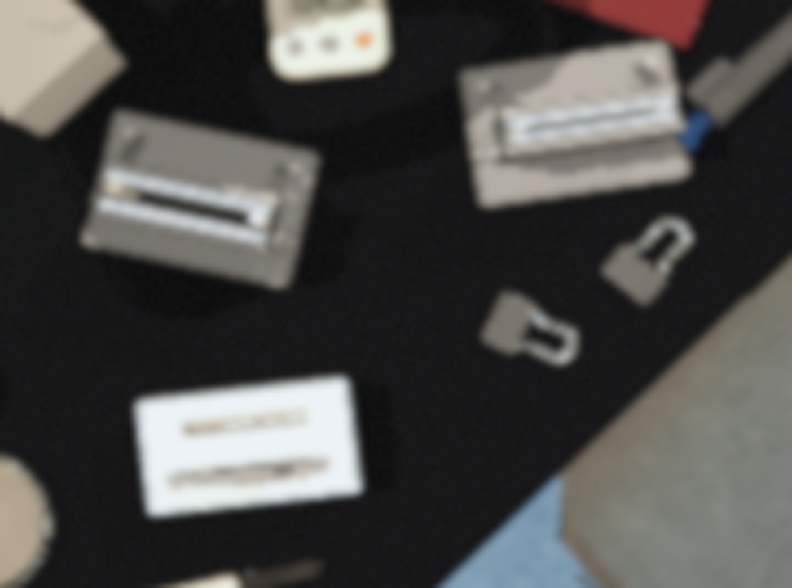

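View pics/scz.png

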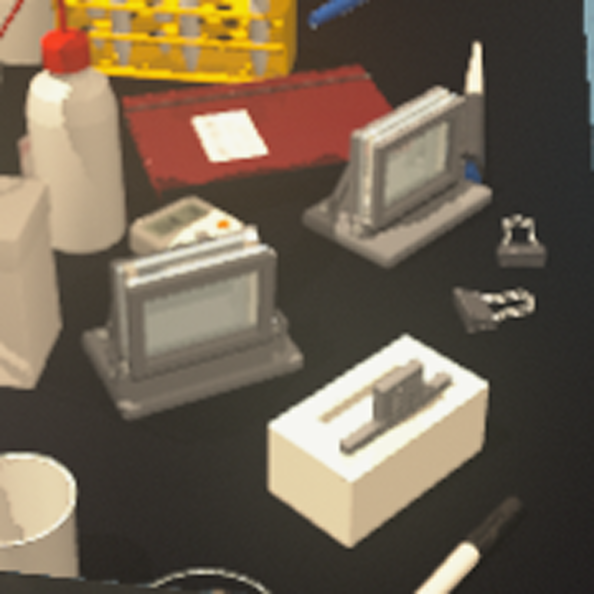

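The scene picture shows the wide clamp at left (column 257, row 230), with its dark gap visible in the top view. The narrow clamp is at upper right (320, 184), and the comb is in the rack's near slot (top view 257, 260). I'll get rough positions from the top camera next.

```bash
cat > h.py <<'E'
from station import robot, fingers, vision, workorder, recognise
import cv2,numpy as np
from scipy.spatial.transform import Rotation as R
from scipy.optimize import least_squares
def cam(name,pose=None):
    k=vision.calibration(name)
    if name=="wrist":
        p,o=pose; T=np.eye(4);T[:3,:3]=R.from_euler('xyz',o,degrees=True).as_matrix();T[:3,3]=p
        E=np.linalg.inv(T@np.array(k["T_tool_cam"]))
    else: E=np.array(k["extrinsics"])
    return np.array(k["mtx"]),k["k1"],E
def proj(c,P):
    M,k1,E=c; q=np.atleast_2d(P)@E[:3,:3].T+E[:3,3]
    s=np.c_[q[:,0],-q[:,1]]/(-q[:,2:]); s=s*(1+k1*(s**2).sum(1,keepdims=True))
    return s*[M[0,0],M[1,1]]+M[:2,2]
def onz(c,px,z):
    M,k1,E=c; d=(np.array(px,float)-M[:2,2])/[M[0,0],M[1,1]]; s=d.copy()
    for _ in range(10): s=d/(1+k1*(s**2).sum())
    Rt=E[:3,:3].T; o=-Rt@E[:3,3]; v=Rt@np.array([s[0],-s[1],-1]); return o+v*(z-o[2])/v[2]
def fit(c,model,px,x0):
    """model pts local (N,3); world planar pose x,y,yaw(rad)"""
    model=np.array(model);px=np.array(px,float)
    def W(x): 
        co,si=np.cos(x[2]),np.sin(x[2]); return model@np.array([[co,-si,0],[si,co,0],[0,0,1]]).T+[x[0],x[1],0]
    r=least_squares(lambda x:(proj(c,W(x))-px).ravel(),x0); return r.x,np.abs(r.fun).max()
def snap(name,f):
    p,o=robot.current_tool_pos(),robot.current_eef_rot()
    im=vision.grab_frame(name); cv2.imwrite(f"pics/{f}.png",im[:,:,::-1]); np.save(f"pics/{f}.npy",np.r_[p,o]); return im
E
python3 - <<'E'
from h import *
c=cam("top")
t=lambda a:(200+a[0]/4.4-.4,150+a[1]/4.2-.4)
for a in [(133,398),(350,376),(363,492),(148,517)]: print("rack",onz(c,t(a),.05).round(4))
print(onz(c,t((248,472)),.083))
for a in [(112,180),(272,212)]: print("clampgap",onz(c,t(a),.093).round(4))
print("gapdark",onz(c,t((192,203)),.091))
for p in ([.42,.03,.28],[.52,.05,.28]):
  for y in(90,-90): print(robot.inverse_kinematics(p,[180,0,y]))
E
```

```text
rack [0.4451 0.1594 0.05  ]
rack [0.4592 0.0382 0.05  ]
rack [0.3919 0.0303 0.05  ]
rack [0.376  0.1499 0.05  ]
[0.40541432 0.09268711 0.083     ]
clampgap [0.5697 0.1678 0.093 ]
clampgap [0.5523 0.0811 0.093 ]
gapdark [0.5571523  0.12451847 0.091     ]
[ 18.51674075   1.97412877 -25.55670678  97.61521169   0.86308893
  80.60472667  -7.16763456]
[ 53.20120247   5.28723174 -63.14697531  96.77610459   4.77649458
  80.8615336  169.39247757]
[ 11.81079004  14.78591968 -24.49624488  83.77449946   6.12328806
  82.76056511 -12.74006267]
[ 36.43328904  23.09889772 -61.66806955  82.93922917  20.25603743
  85.88794714 155.29440551]
```

Run:
```python
from h import *
robot.move_to([.48,.15,.21],[180,0,90])
im=snap("wrist","w1"); print(robot.current_time_s())
for l in ["comb","comb_rack","clamp_wide","plate_wide"]:
    print(l,[([round(v) for v in q["rect"]],round(q["p"],2)) for q in recognise(l,"wrist")[:2]])
```

```text
2.9417
comb [([206, 236, 27, 76], 0.77), ([221, 225, 81, 115], 0.19)]
comb_rack [([221, 228, 83, 116], 0.96), ([344, 208, 40, 107], 0.56)]
clamp_wide [([355, 204, 95, 128], 0.92), ([206, 237, 26, 73], 0.72)]
plate_wide [([345, 210, 40, 109], 0.94), ([220, 228, 83, 118], 0.34)]
```

View pics/w1.png

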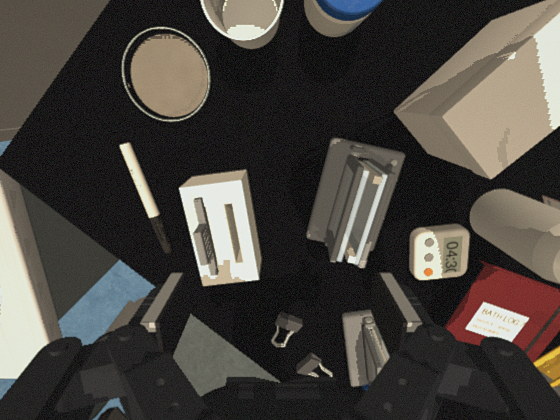

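The wrist picture shows the rack with the comb at (221, 228) and the wide clamp at (355, 204). Zooming in.

```bash
python3 -c "
import cv2
a=cv2.imread('pics/w1.png')
cv2.imwrite('pics/w1a.png',cv2.resize(a[160:300,165:285],None,fx=4.2,fy=4.2,interpolation=2))
cv2.imwrite('pics/w1b.png',cv2.resize(a[130:275,300:415],None,fx=4.1,fy=4.1,interpolation=2))"
```

```text
(no output)
```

View pics/w1a.png

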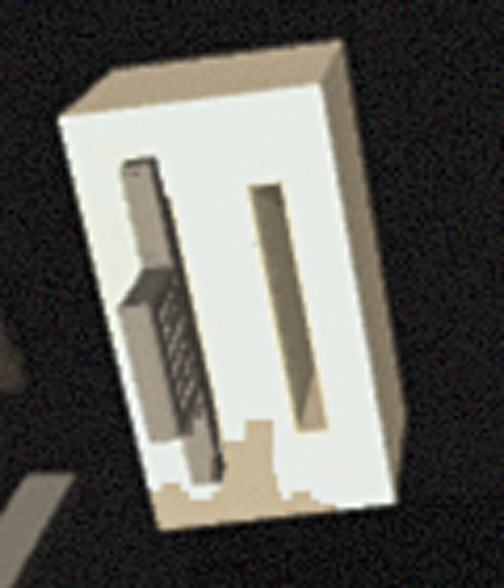

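View pics/w1b.png

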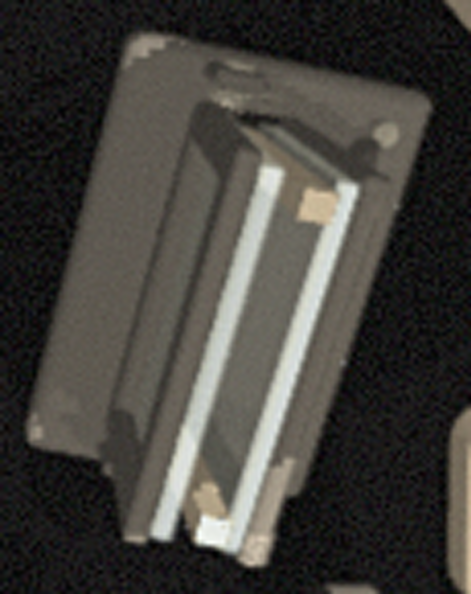

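```bash
cat > f1.py <<'E'
from h import *
q=np.load("pics/w1.npy"); c=cam("wrist",(q[:3],q[3:]))
A=lambda L:[(165+(a+.5)/4.2-.5,160+(b+.5)/4.2-.5) for a,b in L]
B=lambda L:[(300+(a+.5)/4.1-.5,130+(b+.5)/4.1-.5) for a,b in L]
mm=lambda L:np.array(L,float)/1000
def show(n,m,px,x0):
    x,e=fit(c,mm(m),px,x0); print(n,x[:2].round(4),np.degrees(x[2]).round(2),"maxres px",round(e,2)); return x
show("rack",[(-32,58,50),(32,58,50),(32,-58,50),(-32,-58,50)],A([(60,120),(322,85),(397,503),(160,530)]),[.42,.09,.1])
show("tab",[(-4,18,83),(4,18,83),(4,-18,83),(-4,-18,83)],A([(120,305),(153,300),(184,437),(150,442)]),[.4,.09,.1])
show("shoulder",[(-4,44,58),(4,44,58),(4,-44,58),(-4,-44,58)],A([(124,162),(156,158),(222,482),(190,487)]),[.4,.09,.1])
show("glass",[(0,45,90.5),(5,45,90.5),(5,-45,90.5),(0,-45,90.5)],B([(339,182),(361,183),(244,552),(226,550)]),[.56,.12,-.2])
show("spacers",[(-7.5,43,93),(0,43,93),(0,36,93),(-7.5,36,93),(-7.5,-36,93),(0,-36,93),(0,-43,93),(-7.5,-43,93)],B([(303,190),(337,190),(330,222),(298,220),(203,515),(230,515),(224,547),(196,545)]),[.56,.12,-.2])
E
python3 f1.py
```

```text
rack [0.416  0.0947] 7.32 maxres px 0.37
tab [0.4024 0.0965] 6.54 maxres px 0.52
shoulder [0.402  0.0961] 6.06 maxres px 0.58
glass [0.5598 0.1273] -11.42 maxres px 0.44
spacers [0.5592 0.1272] -12.05 maxres px 1.39
```

```bash
python3 - <<'E'
from h import *
o=[180,0,96.5]
robot.move_to([.4022,.0963,.14],o)
robot.line_to([.4022,.0963,.075],velocity=.1)
print(robot.current_contact_force())
fingers.gripper_to(0.0,30); robot.pause(.1)
print(robot.current_finger_gap(),robot.current_contact_force(),robot.current_tool_pos(),robot.current_time_s())
snap("scene","s2"); snap("wrist","w2")
E
python3 -c "
import cv2,numpy as np
a=cv2.imread('pics/s2.png')[190:310,250:390];b=cv2.imread('pics/w2.png')
cv2.imwrite('pics/s2z.png',np.vstack([cv2.resize(a,(490,420)),b[:150,35:525]*1]))
cv2.imwrite('pics/w2s.png',b)"
```

```text
[ 0.58856287  0.31558428 -0.22812539]
0.0014318023158025005 [-0.26353417 -0.38719713 -0.33951665] [0.40220147 0.09629438 0.07499026] 5.35
```

View pics/s2z.png

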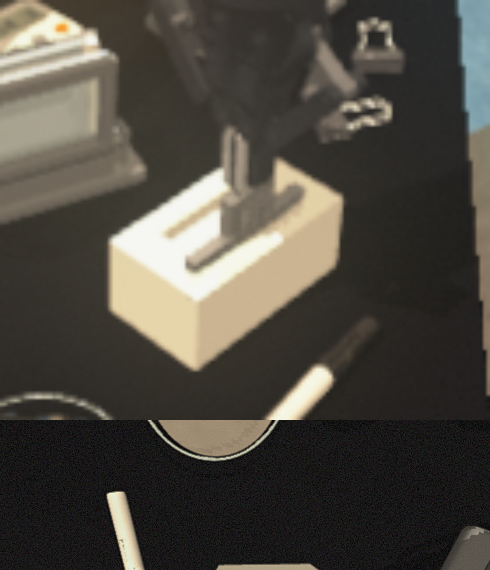

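View pics/w2.png

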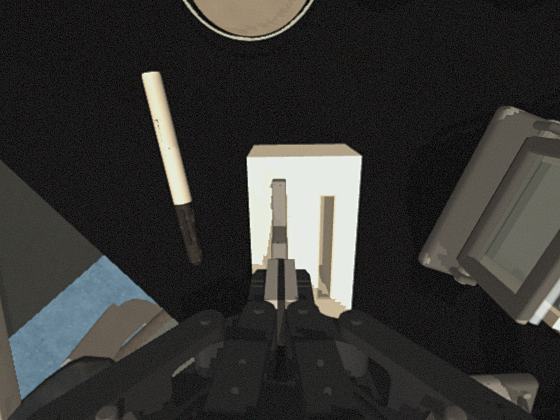

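Run:
```python
from h import *
s=cam("scene"); q=np.load("pics/s2.npy"); p=q[:3]
print(proj(s,[p,p-[0,0,.017],p+[0,0,.03]]).round(1))
w=np.load("pics/w2.npy"); c=cam("wrist",(w[:3],w[3:])); print(proj(c,[p,p-[0,0,.017]]).round(1))
r=R.from_euler('z',6.5,degrees=True).as_matrix()
L=np.array([(x,y,z) for z in(.058,.083) for x,y in((-.004,.018),(.004,.018),(.004,-.018),(-.004,-.018))])@r.T+[.4022,.0963,0]
a=cv2.imread("pics/s2.png"); z=cv2.resize(a[200:290,280:370],None,fx=6,fy=6,interpolation=cv2.INTER_CUBIC)
for u in proj(s,L): cv2.circle(z,tuple(int(v) for v in (u-[280,200]+.5)*6),3,(0,0,255),-1)
b=cv2.imread("pics/w2.png"); y=cv2.resize(b[160:340,240:330],(270,540),interpolation=cv2.INTER_CUBIC)
for u in proj(c,L): cv2.circle(y,tuple(int(v) for v in (u-[240,160]+.5)*3),3,(0,0,255),-1)
cv2.imwrite("pics/z2.png",np.hstack([z,y]))
```

```text
[[319.6 246.1]
 [319.2 253.2]
 [320.3 233.2]]
[[281.9 266. ]
 [281.8 251.7]]
```

View pics/z2.png

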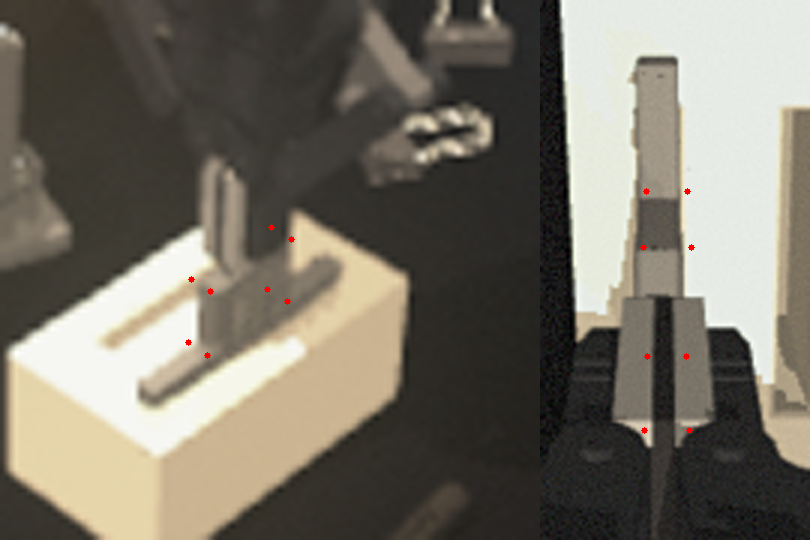

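Run:
```python
from h import *
print(robot.tip_reach, robot.current_tool_pos(),robot.current_eef_rot(),robot.current_finger_gap(),robot.current_contact_force())
snap("scene","s3"); snap("wrist","w3")
p=robot.current_tool_pos()
w=np.load("pics/w3.npy"); c=cam("wrist",(w[:3],w[3:])); s=cam("scene")
r=R.from_euler('z',6.5,degrees=True).as_matrix()
a=cv2.imread("pics/s3.png"); z=cv2.resize(a[200:290,280:370],None,fx=6,fy=6,interpolation=cv2.INTER_CUBIC)
b=cv2.imread("pics/w3.png"); y=cv2.resize(b[160:340,240:330],(270,540),interpolation=cv2.INTER_CUBIC)
for dz,col in((-.017,(0,0,255)),(0,(0,255,0)),(.017,(255,0,0))):
  L=np.array([(0,.011,dz),(0,-.011,dz)])@r.T+p
  for u in proj(s,L): cv2.circle(z,tuple(int(v) for v in (u-[280,200]+.5)*6),3,col,-1)
  for u in proj(c,L): cv2.circle(y,tuple(int(v) for v in (u-[240,160]+.5)*3),3,col,-1)
cv2.imwrite("pics/z3.png",np.hstack([z,y]))
```

```text
0.017 [0.40219589 0.09630311 0.07499177] [-1.79998786e+02 -7.42337815e-04  9.65012038e+01] -0.0010216476617638014 [ 0.46598045 -0.4364618   0.88869561]
```

View pics/z3.png

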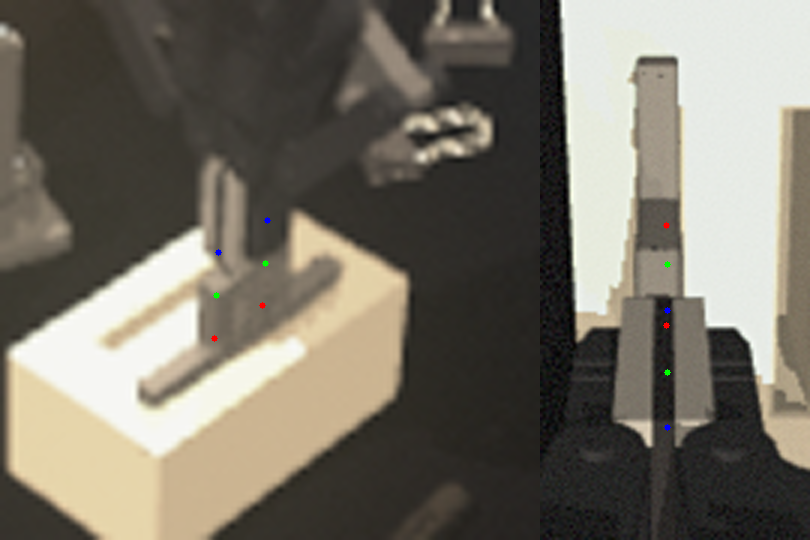

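Run:
```python
from h import *
c=cam("wrist",([0,0,0],[0,0,0]))
for z in(-.03,-.02,-.01,0,.01,.02): print(z,proj(c,[(.011,-.0425,z),(.011,-.057,z),(.011,.0425,z),(.011,0,z),(-.011,0,z)]).round(0).tolist())
a=cv2.imread("pics/w1.png")[250:420]; cv2.imwrite("pics/w1c.png",cv2.resize(a,None,fx=1.4,fy=1.4))
b=cv2.imread("pics/w3.png")[220:420,200:360]; cv2.imwrite("pics/w3c.png",cv2.resize(b,None,fx=3,fy=3))
```

```text
-0.03 [[186.0, 278.0], [153.0, 278.0], [379.0, 277.0], [282.0, 278.0], [282.0, 319.0]]
-0.02 [[192.0, 266.0], [161.0, 266.0], [372.0, 266.0], [282.0, 266.0], [282.0, 306.0]]
-0.01 [[197.0, 256.0], [168.0, 256.0], [367.0, 256.0], [282.0, 256.0], [282.0, 294.0]]
0 [[202.0, 248.0], [174.0, 248.0], [362.0, 247.0], [282.0, 248.0], [282.0, 284.0]]
0.01 [[206.0, 240.0], [180.0, 240.0], [358.0, 240.0], [282.0, 240.0], [282.0, 274.0]]
0.02 [[210.0, 233.0], [185.0, 233.0], [354.0, 232.0], [282.0, 233.0], [282.0, 266.0]]
```

View pics/w1c.png

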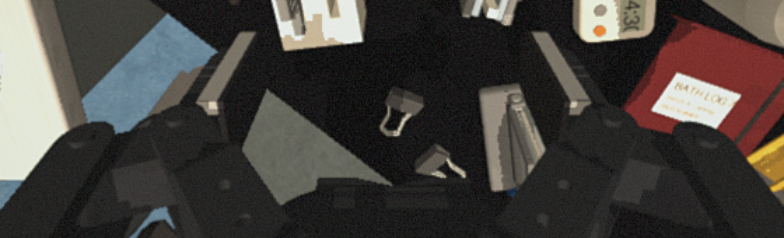

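View pics/w3c.png

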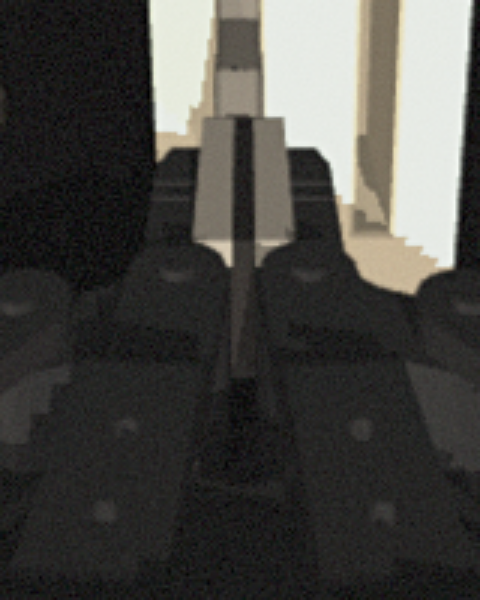

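Missed: the reading says the gripper is fully shut, and both cameras agree that the fingertips stop just above the tab. In both the open view (w1) and the shut view (w3), the tips sit about 30 mm farther back than the stated tool data. I'll shift the tool by that amount, descend gently with a force stop, and check.

Run:
```python
from h import *
fingers.gripper_to(0.6)
print(robot.line_to([.4022,.0963,.045],velocity=.06,f_stop=4), robot.current_tool_pos(),robot.current_contact_force())
fingers.gripper_to(0.0,30); robot.pause(.1)
print(robot.current_finger_gap(),robot.current_contact_force(),robot.current_tool_pos(),robot.current_time_s())
snap("scene","s4"); snap("wrist","w4")
a=cv2.imread('pics/s4.png')[190:290,270:370];b=cv2.imread('pics/w4.png')[160:340,200:380]
cv2.imwrite('pics/z4.png',np.hstack([cv2.resize(a,(400,400)),cv2.resize(b,(400,400))]))
```

```text
False [0.40208862 0.09639694 0.0447964 ] [0.15088027 0.31104979 0.71244594]
0.08593607825542725 [-0.39825332 -0.15672635  2.00579511] [0.40252359 0.09632517 0.04528991] 7.3
```

View pics/z4.png

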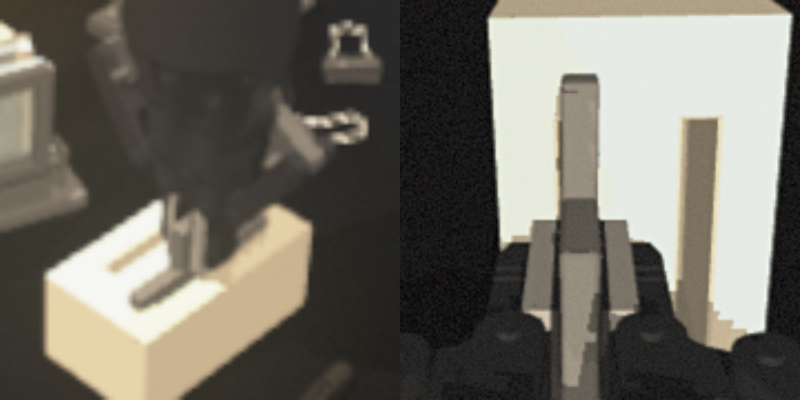

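The comb is gripped: the gap reads 0.086, about 7.3 mm, and the tab shows between the pads. Next I'll lift it and hover over the wide gap.

Run:
```python
from h import *
robot.line_to([.4022,.0963,.160],velocity=.12)
th=np.radians(-11.7); off=-.00475
g=np.array([.5595+off*np.cos(th),.1273+off*np.sin(th)]); print(g)
robot.line_to([g[0],g[1],.150],[180,0,90-11.7],velocity=.15); robot.pause(.15)
print(robot.current_tool_pos(),robot.current_eef_rot(),robot.current_finger_gap(),robot.current_time_s())
snap("scene","s5"); snap("wrist","w5"); snap("top","t5")
a=cv2.imread('pics/s5.png')[140:260,200:320];b=cv2.imread('pics/w5.png')[130:330,180:380]
cv2.imwrite('pics/z5.png',np.hstack([cv2.resize(a,(400,400)),cv2.resize(b,(400,400))]))
```

```text
[0.55484869 0.12826324]
[0.55431272 0.12807379 0.1502456 ] [1.79994357e+02 2.24139110e-02 7.83119176e+01] 0.08583760355475184 9.85
```

View pics/z5.png

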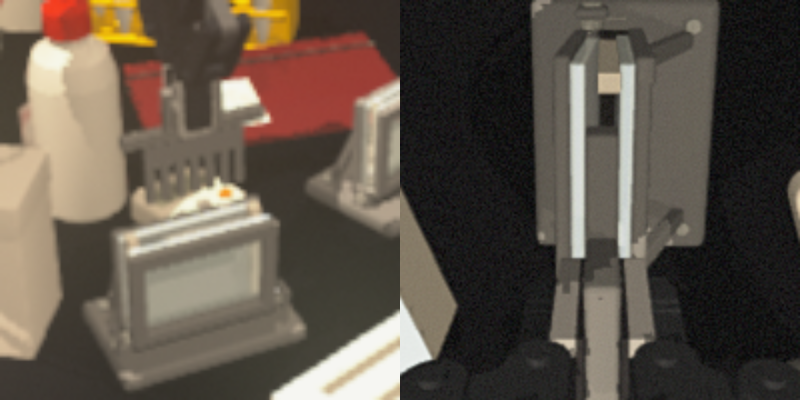

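View pics/w5.png

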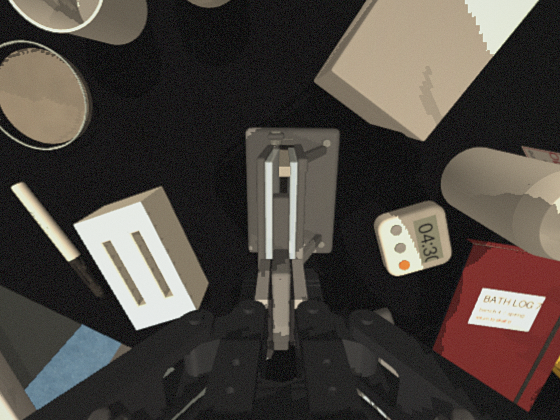

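Run:
```python
from h import *
q=np.load("pics/w5.npy"); c=cam("wrist",(q[:3],q[3:]))
b=cv2.imread("pics/w5.png"); z=cv2.resize(b[130:300,230:340],None,fx=5,fy=5,interpolation=cv2.INTER_CUBIC)
z=cv2.resize(b[130:270,240:340],None,fx=5,fy=4.2,interpolation=cv2.INTER_CUBIC)
def T(x,y,th,L):
    co,s=np.cos(th),np.sin(th); return np.array(L)@np.array([[co,-s,0],[s,co,0],[0,0,1]]).T+[x,y,0]
P=T(.5595,.1273,np.radians(-11.7),np.array([(0,45,90.5),(5,45,90.5),(0,10,90.5),(5,10,90.5),(-7.5,43,93),(0,43,93),(-7.5,36,93),(0,36,93)])/1000)
for u in proj(c,P): cv2.circle(z,(int((u[0]-240+.5)*5),int((u[1]-130+.5)*4.2)),2,(0,0,255),-1)
cv2.imwrite("pics/z5b.png",z)
```

```text
(no output)
```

View pics/z5b.png

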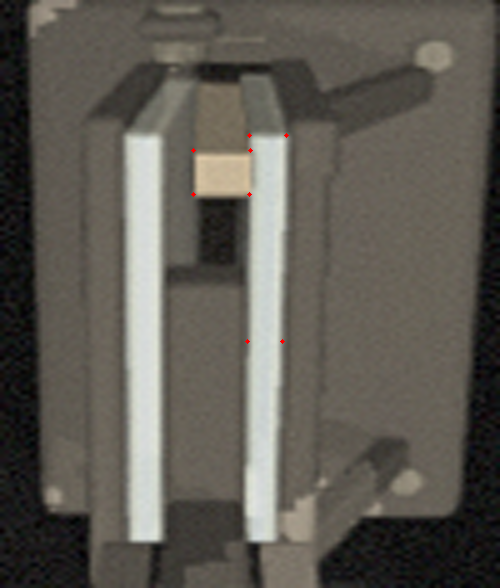

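The predicted back-glass and spacer corners match this picture to within a pixel, and the comb is over the clear part of the gap. Lowering it with a force stop.

Run:
```python
from h import *
print(robot.current_contact_force())
g=[.55485,.12826]
print(robot.line_to([*g,.098],velocity=.08,f_stop=6), robot.current_tool_pos(),robot.current_contact_force())
print(robot.line_to([*g,.083],velocity=.03,f_stop=4), robot.current_tool_pos(),robot.current_contact_force(),robot.current_time_s())
snap("scene","s6"); snap("wrist","w6")
a=cv2.imread('pics/s6.png')[150:270,200:320];b=cv2.imread('pics/w6.png')[130:330,180:380]
cv2.imwrite('pics/z6.png',np.hstack([cv2.resize(a,(400,400)),cv2.resize(b,(400,400))]))
```

```text
[ 0.15933231 -0.11734162 -0.46800359]
False [0.5552237  0.1285022  0.09834937] [-0.57114319 -0.26907791  0.14486686]
True [0.55529591 0.12843001 0.08825313] [-0.10612178 -0.55094208  4.25971254] 11.2
```

View pics/z6.png

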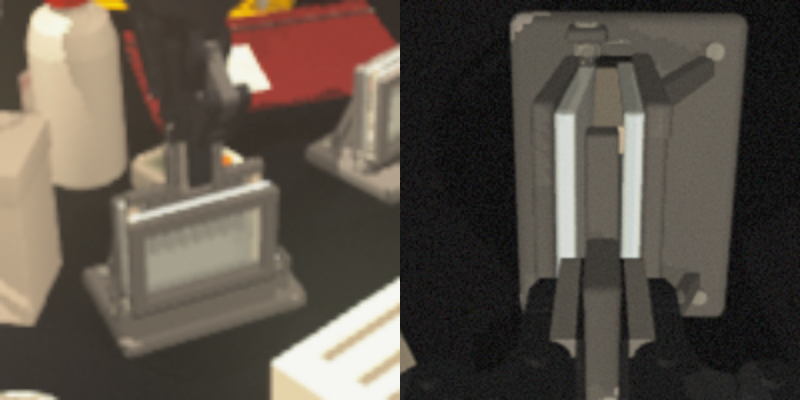

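The comb has seated: contact came at TCP z 0.0883, which puts its origin at about 0.093, as required. I'll nudge it to the middle of the gap, release, back off and check.

Run:
```python
from h import *
p=[.5558,.1281]
robot.line_to([*p,.0883],velocity=.03); print(robot.current_contact_force())
fingers.gripper_to(0.6); robot.pause(.1)
print(robot.current_finger_gap(),robot.current_contact_force())
robot.line_to([*p,.16],velocity=.15); robot.pause(.1); print(robot.current_time_s(),robot.current_tool_pos())
snap("scene","s7"); snap("wrist","w7")
a=cv2.imread('pics/s7.png')[150:270,200:320];b=cv2.imread('pics/w7.png')[130:280,205:355]
cv2.imwrite('pics/z7.png',np.hstack([cv2.resize(a,(400,400)),cv2.resize(b,(400,400))]))
```

```text
[ 0.37454143 -0.21234226  1.93852716]
0.599857485478276 [-0.66132446 -0.93021531  0.0186951 ]
12.8667 [0.55471307 0.1275923  0.15840434]
```

View pics/z7.png

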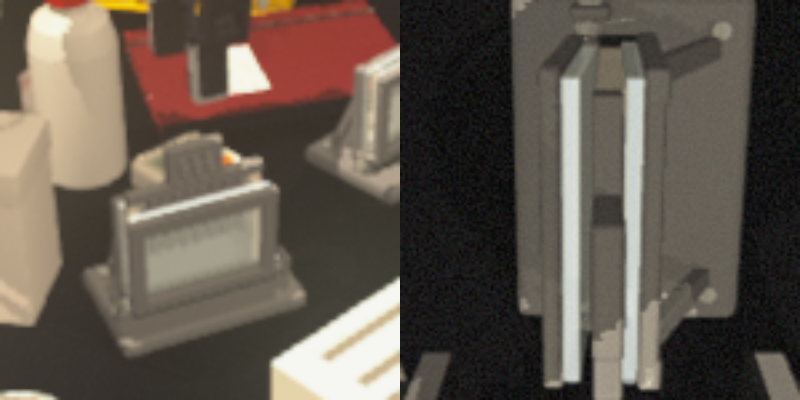

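The comb stands upright and free in the gap, shoulders on the spacers, with the front plate still leaning open. Next I'll pinch both top bars from above, straddling the tab.

Run:
```python
from h import *
p=[.5558,.1281]
print(robot.line_to([*p,.0645],velocity=.07,f_stop=5),robot.current_tool_pos(),robot.current_contact_force())
robot.pause(.2); print(robot.current_tool_pos())
snap("scene","s8"); snap("wrist","w8")
a=cv2.imread('pics/s8.png')[150:270,200:320];b=cv2.imread('pics/w8.png')[150:350,180:380]
cv2.imwrite('pics/z8.png',np.hstack([cv2.resize(a,(400,400)),cv2.resize(b,(400,400))]))
```

```text
False [0.55625506 0.12823969 0.0650496 ] [-0.23302954 -0.53920183  0.52552089]
[0.55602745 0.12814288 0.06482466]
```

View pics/z8.png

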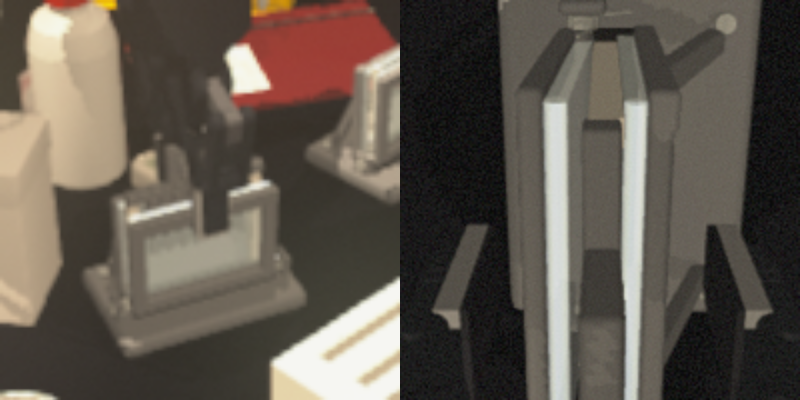

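Run:
```python
from h import *
fingers.gripper_to(0.44); robot.pause(.1); print(robot.current_finger_gap(),robot.current_contact_force())
fingers.gripper_to(0.0,22); robot.pause(.4)
print(robot.current_finger_gap(),robot.current_contact_force(),robot.current_tool_pos(),robot.current_time_s())
snap("scene","s9"); snap("wrist","w9")
a=cv2.imread('pics/s9.png')[150:270,200:320];b=cv2.imread('pics/w9.png')[150:350,180:380]
cv2.imwrite('pics/z9.png',np.hstack([cv2.resize(a,(400,400)),cv2.resize(b,(400,400))]))
```

```text
0.44315466008336535 [ 0.20388464 -0.21181452 -0.39539977]
0.3392185655199963 [ 3.40176122 -2.19374531  2.90769367] [0.55658381 0.12798108 0.06495594] 15.7917
```

View pics/z9.png

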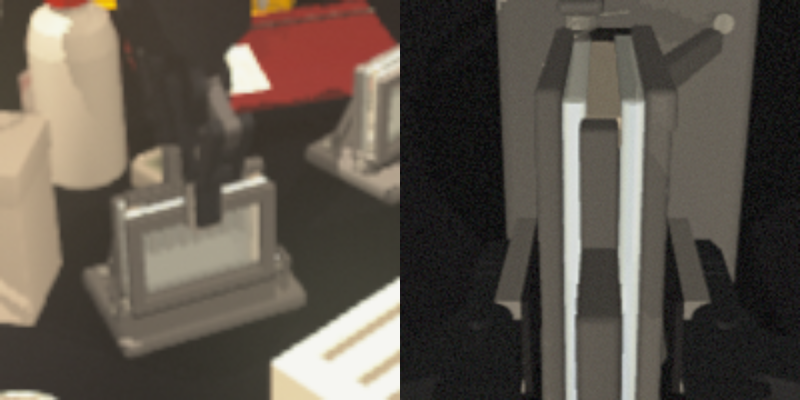

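Run:
```python
from h import *
p=robot.current_tool_pos(); print(robot.current_finger_gap(),robot.current_contact_force(),p)
snap("wrist","wa"); q=np.load("pics/wa.npy"); c=cam("wrist",(q[:3],q[3:]))
th=np.radians(-11.7);co,s=np.cos(th),np.sin(th)
L=np.array([(-7.75,44,101),(.25,44,101),(-7.75,18,126),(.25,18,126),(-7.5,45,90.5),(-12.5,45,90.5),(0,45,90.5),(5,45,90.5)])/1000
P=L@np.array([[co,-s,0],[s,co,0],[0,0,1]]).T+[.5595,.1273,0]
b=cv2.imread("pics/wa.png"); z=cv2.resize(b[160:300,220:340],None,fx=4,fy=4,interpolation=cv2.INTER_CUBIC)
for i,u in enumerate(proj(c,P)): cv2.circle(z,tuple(int(v) for v in (u-[220,160]+.5)*4),3,(0,0,255) if i<4 else (0,255,0),-1)
cv2.imwrite("pics/za.png",z)
```

```text
0.3382785294180654 [ 1.86777806 -1.80975133  3.43013042] [0.55658628 0.12801625 0.06494489]
```

View pics/za.png

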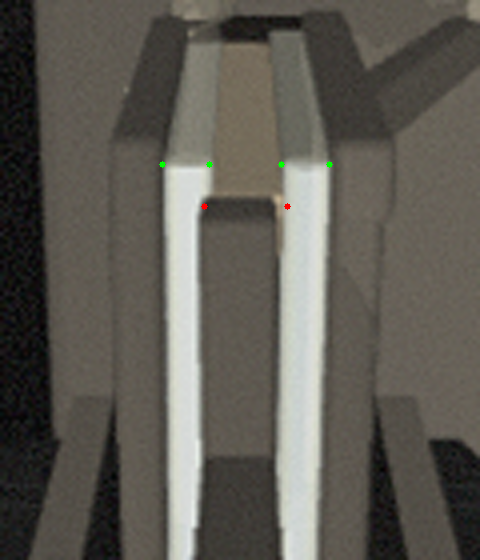

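Run:
```python
from h import *
q=np.load("pics/w4.npy"); c=cam("wrist",(q[:3],q[3:]))
th=np.radians(6.5);co,s=np.cos(th),np.sin(th)
L=np.array([(-4,44,58),(4,44,58),(-4,18,83),(4,18,83),(-4,44,50),(4,44,50)])/1000
P=L@np.array([[co,-s,0],[s,co,0],[0,0,1]]).T+[.4022,.0963,0]
b=cv2.imread("pics/w4.png"); z=cv2.resize(b[180:300,240:340],None,fx=5,fy=5,interpolation=cv2.INTER_CUBIC)
for i,u in enumerate(proj(c,P)): print(u.round(1));cv2.circle(z,tuple(int(v) for v in (u-[240,180]+.5)*5),3,(0,0,255) if i<4 else (0,255,0),-1)
cv2.imwrite("pics/zb.png",z)
```

```text
[273.1 194. ]
[290.6 194. ]
[272.3 272.1]
[291.8 272.1]
[273.4 189.3]
[290.  189.3]
```

View pics/zb.png

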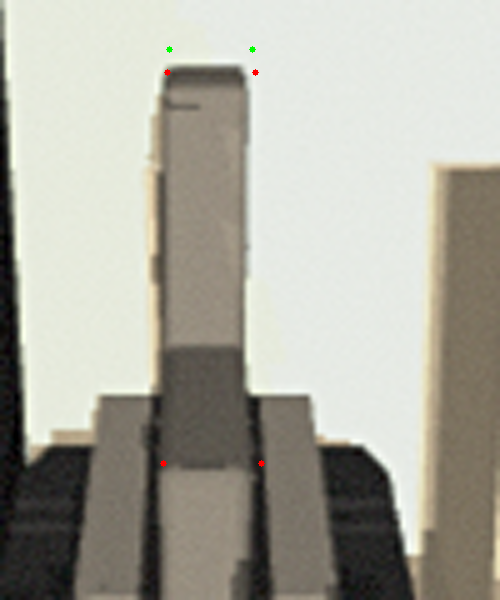

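In the rack, the comb's outline fell short of the model in the same way (about 90 % of the width, and a similar small y offset), so that difference isn't caused by how it sits. The front glass's edge lies where a shut plate should be, and the pinch is steady. Handing in.

Run:
```python
from h import *
print(robot.current_finger_gap(),robot.current_contact_force(),robot.current_time_s())
workorder.close_job()
```

```text
0.338433111120205 [ 2.51930359 -1.35664538  4.02249152] 15.9417
the job is handed in; nothing more can be done
```

The comb is in the wide clamp (the left one), released, with its shoulders on the side spacers. The gripper is still pinching that clamp's front and back top bars at 22 N, holding the plate shut for your clips. I handed the job in at about 16 s and didn't touch anything else.

**Last checks**
- **Seating:** the comb met the spacers with about 4 N when its origin was at about 93 mm, which is the home height.
- **Plate:** the front glass's edge matches its shut position in the wrist picture. The finger gap held steady at 0.338, which is 28.8 mm against 29.5 mm nominal. The gripped tab also read about 0.7 mm under its stated 8 mm, so I take the plate as flush.
- **Forces:** the highest tool force I read was about 4–5 N. The pinch force is the gripper setting, not a separate measurement.

**What disagreed**
- **Tool length:** the first grasp closed on nothing, just above the tab. Both cameras showed the fingertips about 30 mm farther back than the stated tool data, so I corrected for that and the second grasp held.
- **Comb outline:** in the final picture the comb's end is about 1 mm off the model along y, and its bar looks about 10% narrow. The bar looked just as narrow in the rack, so I put it down to the comb rather than to how it sits.

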